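Find the stiffest support spring and load it

ROBOT

A 7-joint arm with a two-finger parallel gripper is mounted at the origin on the work surface. World frame = base frame: x ahead of the robot, y to its left, z up, the work surface at z = 0. Lengths are in mm, angles in rad, forces in N, time in s.
With the tool pointing down it reaches from about 400 to 850 mm from the base axis. Payload 6.9 kg.
Tool frame: the origin (TCP) lies midway between the tips of the shut fingers; the grasp point (between the pads) lies behind it (grip_depth is the z of the grasp point in the tool frame, in mm); z points along the fingers, y is the line along which they close (so a half turn about z gives the same grasp; the last joint's range is limited). The gripper opens to 85 mm and grips with 20 to 120 N. Pads are 22 mm wide; open, the fingers measure 114 mm over their backs; the gripper's body (76 mm by 85 mm) begins 54 mm behind the grasp point. The pads swing forward as they close: fully open they stand 13 mm farther back than shut.
Start: joints at [-1.052, 0.507, -0.238, 1.5, 0.126, 1.149, -0.155], TCP at [250.751, 572.481, 200.475] pointing down, gripper open.
Joint ranges: [-3.08, 3.08], [-0.24, 2.05], [-1.43, 1.35], [0, 2.5], [-1.52, 4.66], [0.17, 1.96], [-2.89, 2.89]. Speed limits (rad/s): [2.39, 2.39, 3.14, 3.14, 3.14, 3.14, 3.14].

INTERFACE

Orientations are given as a rotation vector (axis times angle).
In Python, from bench import * gives the robot as it stands.
- The arm moves only by the tool move_arm, never from a script. Its argument "plan" is a list of rows, each an object with "travel": the shift along the tool's x, y, z in cm, a list of three; "rot": the turn, a rotation vector about the tool's x, y, z in degrees, a list of three; "gripper": the opening, from 0 (shut) to 1 (fully open). In form: [{"travel": [dx, dy, dz], "rot": [wx, wy, wz], "gripper": gripper}, ...]. A call has exactly 5 rows; each row is the pose to reach, as a shift and turn from the pose commanded when the call began, along the tool's axes at that moment; what a row does not reach only later rows make up. A row lasts 1/8 s, in which the tool goes at most 62.5 mm and 10.7 degrees, less where a joint would pass 70% of its speed; a pose out of reach is approached as far as the arm can. A call with a gripper value outside its range is refused whole. The fingers move at their own pace and stop on an object; "force" is the grip in N (left out, the last holds). Time passes only in rows, so rows that repeat a pose let the fingers close, or fill a call up. It gives the time, the measured TCP pose, the force, the opening and the grip force at its end, in the units of the state.
- state(): the state, without advancing time (a new reading comes with each control period).
- grab_frame(name): name is "scene" or "top" or "wrist"; returns a dict with "image" (420x560x3 uint8, red, green, blue), "camera_matrix" (3x3 intrinsics, pixels), "world_to_cam" (4x4, takes a point from world to camera coordinates). Camera axes: x right, y down, z forward; pixel columns grow to the right and rows downward; lengths in mm; the calibration is good to about 2 mm. A picture is of the moment at which its call begins. There is no depth.
- finish_job(): hands the job in; it is judged then, once.
Trained networks look in the newest picture that a camera, given by its name, has taken for a name from the list of things; names that differ only in an ending like _2 or _b are one class to them, and where a whole thing is asked for, a point or a joint stands for the part that bears it (a point fixed in the world has none). Each returns a list of dicts, best first, with "conf" (0 to 1); they miss things now and then, are a little off and sometimes report something else, mostly with a low value. They report only what shows in the picture. A call takes as long as a camera call. They do not tell look-alikes from the thing itself.
- find_in(camera, query): "rect" ([left, top, right, bottom] in pixels, round what is visible of it).
- masks_of(camera, query): "region" (420x560 bool, what is visible of it) and "rect" ([left, top, right, bottom] in pixels, round what is visible of it).
- place_of(camera, query): "location" ([column, row] in pixels: a listed point, or the origin of a listed thing).
The state is a dict: "t": time; "joint_pos": joint angles; "dq": joint speeds; "joint_efforts": joint torques, N m; "position": TCP position; "ee_rot": TCP orientation; "force": force on the tool from outside, world axes, zero at the start; "wrist_torque": the same for the moment, N m; "opening": finger opening in mm; "finger_force": force on a finger pad.
Only numpy, scipy, OpenCV 4.12 (cv2) and the standard library are available. Lean on these libraries where they do the work, as an engineer would, in place of code of your own. Each camera call takes 0.05 s, during which the arm holds its last target. There are 200 camera calls.

TASK

Three look-alike leaf springs for a weighing rest are clamped on the checking board: working from the robot's left to its right, press the free tip of each gently down with the closed fingertips until it meets its stop, keep it there a moment to feel how stiff it is, and let it spring back; never lean on a blade or clamp with more than 20 N. Then take the brass ring weight from its pad, set it gently down over the pin of the stiffest spring, the only one that carries it clear of its stop (no blade may be borne down to its stop by the weight), let go, and leave the cups, jars and brush where they are.

Things in the scene. Friction and masses are not known exactly. Their poses are not given: they have to be found in the camera images.
- board: plywood checking board lying fixed on the bench, 210 x 430 x 15 mm; origin at the centre of its underside, x across the board away from the robot (roughly world x), y along the board to the robot's left, z up. Three look-alike clamps stand on it side by side: left (+y), middle, right (-y), about 145 mm apart.
- unit_a: one of 3 look-alike fixed clamps, places swapped each time. Origin: underside, 15 mm over the bench; x along the blade to its tip (about world x). Blue block x -45..25 mm, 60 mm wide, top 79 mm up; base plate x -50..140, 70 wide, 12 thick. The steel blade leaves the block at x 25, 60 mm up, level when free, ends at x 139; under its tip at x 125 stands a rubber-topped stop post
- tip_a (a point): red spot on top of this blade's round free tip (28 mm across, 3 mm thick; blade 22 mm wide), 100 mm from the bending line; press here, straight down. Force grows steadily with depth, 0.1 to 1 N/mm from a preload under 1.5 N, to 1.5 to 11 N at the stop, then steeply. The stiffest has about twice the rate of the next and the highest force at its stop. Over 20 N overloads it
- blade_a (a joint): bending angle of this clamp's blade, rad: 0 when free, grows as the tip is pressed down (about 100 mm per rad), springs back when let go. It meets its stop somewhere between 0.09 and 0.14 rad (tip 9 to 14 mm down), different for each clamp and not measured: it is felt as a sudden steep rise of force
- pin_a (a point): foot of the brass pin that stands up from this blade's upper face, 60 mm from the bending line, 40 mm behind the red spot; pin 12 mm thick, 18 mm tall, pointed top; the weight goes over it and lies on the blade. Moves with the blade
- unit_b: one of 3 look-alike fixed clamps, places swapped each time. Origin: underside, 15 mm over the bench; x along the blade to its tip (about world x). Blue block x -45..25 mm, 60 mm wide, top 79 mm up; base plate x -50..140, 70 wide, 12 thick. The steel blade leaves the block at x 25, 60 mm up, level when free, ends at x 139; under its tip at x 125 stands a rubber-topped stop post
- tip_b (a point): red spot on top of this blade's round free tip (28 mm across, 3 mm thick; blade 22 mm wide), 100 mm from the bending line; press here, straight down. Force grows steadily with depth, 0.1 to 1 N/mm from a preload under 1.5 N, to 1.5 to 11 N at the stop, then steeply. The stiffest has about twice the rate of the next and the highest force at its stop. Over 20 N overloads it
- blade_b (a joint): bending angle of this clamp's blade, rad: 0 when free, grows as the tip is pressed down (about 100 mm per rad), springs back when let go. It meets its stop somewhere between 0.09 and 0.14 rad (tip 9 to 14 mm down), different for each clamp and not measured: it is felt as a sudden steep rise of force
- pin_b (a point): foot of the brass pin that stands up from this blade's upper face, 60 mm from the bending line, 40 mm behind the red spot; pin 12 mm thick, 18 mm tall, pointed top; the weight goes over it and lies on the blade. Moves with the blade
- unit_c: one of 3 look-alike fixed clamps, places swapped each time. Origin: underside, 15 mm over the bench; x along the blade to its tip (about world x). Blue block x -45..25 mm, 60 mm wide, top 79 mm up; base plate x -50..140, 70 wide, 12 thick. The steel blade leaves the block at x 25, 60 mm up, level when free, ends at x 139; under its tip at x 125 stands a rubber-topped stop post
- tip_c (a point): red spot on top of this blade's round free tip (28 mm across, 3 mm thick; blade 22 mm wide), 100 mm from the bending line; press here, straight down. Force grows steadily with depth, 0.1 to 1 N/mm from a preload under 1.5 N, to 1.5 to 11 N at the stop, then steeply. The stiffest has about twice the rate of the next and the highest force at its stop. Over 20 N overloads it
- blade_c (a joint): bending angle of this clamp's blade, rad: 0 when free, grows as the tip is pressed down (about 100 mm per rad), springs back when let go. It meets its stop somewhere between 0.09 and 0.14 rad (tip 9 to 14 mm down), different for each clamp and not measured: it is felt as a sudden steep rise of force
- pin_c (a point): foot of the brass pin that stands up from this blade's upper face, 60 mm from the bending line, 40 mm behind the red spot; pin 12 mm thick, 18 mm tall, pointed top; the weight goes over it and lies on the blade. Moves with the blade
- pad: dark wooden pad, fixed, 90 x 90 x 14 mm, on which the weight lies at the start; origin at the centre of its underside
- weight: loose brass ring weight, 60 mm across, 35 mm tall, hole 18 mm right through, about 0.85 kg; origin at the centre of its underside. It lies on the pad at the start. Only the stiffest blade carries it on its pin clear of the stop (bent by about half of the way); the other two would be borne down on their stops
- tool_cup: bystander, loose: dark blue cup of tools, 72 mm across, cup 95 mm tall, tools to 180 mm; origin at its underside (leave it alone)
- brush_cup: bystander, loose: bright blue cup of tools, 72 mm across, cup 95 mm tall, tools to 180 mm; origin at its underside (leave it alone)
- pink_cup: bystander, loose: small pink cup, 66 mm across, 55 mm tall; origin at its underside (leave it alone)
- yellow_cup: bystander, loose: small yellow cup, 66 mm across, 55 mm tall; origin at its underside (leave it alone)
- glaze_jar: bystander, loose: green glass jar with steel lid, 70 mm across, 110 mm tall; origin at its underside (leave it alone)
- red_jar: bystander, loose: red jar with steel lid, 70 mm across, 100 mm tall; origin at its underside (leave it alone)
- brush: bystander, loose: brush lying on the far side of the bench, about 200 mm long (leave it alone)
There are look-alikes about, which are no part of the job. Several things have the shape of the weight; the one meant has the colours described above.

How it is judged:
By the outcome, as a careful person would: the job done as asked, in the order asked, and still so for the second after the job is handed in, with the robot touching nothing.
It also fails if it takes over 72 s, if anything falls off the work surface, if the arm or the gripper's body presses on something with over 40 N, if the wrist force passes 120 N, or if a joint passes its speed limit or range.

## Working session

There is one attempt and no reset: what is moved stays moved. The work goes in short steps, Python scripts to look and compute and a tool call to move; the robot and the scene stay as the last step left them, time stands still between calls to the robot, and variables do not carry over. Pictures are saved under pics/ and viewed, at most 10 in all, crops included, and the job is handed in when it is done.

Besides the shell and the picture viewer there is one more tool, called by a JSON object that holds its "api" and its "payload". move_arm: Moves the arm, as the interface text tells. Its arguments: {"type":"object","properties":{"plan":{"type":"array","items":{"type":"object","properties":{"travel":{"type":"array","items":{"type":"number"}},"rot":{"type":"array","items":{"type":"number"}},"gripper":{"type":"number"}}}},"force":{"type":"number"}},"required":["plan"]}

```bash
ls; mkdir -p pics
python3 - <<'E'
from bench import *
import cv2
s=state();print({k:np.round(v,3).tolist() if 'np' in globals() else v for k,v in s.items()})
ims=[]
for c in("scene","top"):
    f=grab_frame(c);cv2.imwrite(f"pics/{c}0.png",f["image"][:,:,::-1])
    for q in("tip_a","pin_a","weight","pad","unit_a"):
        print(c,q,[(([round(float(x)) for x in d["location"]]),round(d["conf"],2)) for d in place_of(c,q)])
E
```

```text
pics
{'t': 0.0, 'joint_pos': array([-1.05248593,  0.508331  , -0.23754587,  1.50110843,  0.12566928,
        1.14890111, -0.15479834]), 'dq': array([ 0.00039479,  0.00096814,  0.00241336, -0.000146  ,  0.00067248,
       -0.00217493, -0.00024922]), 'joint_efforts': array([-5.78062482e-04, -6.20587349e+01, -2.18662307e+00, -2.49636877e+01,
        1.26647108e-02,  1.23055035e-02, -4.44141483e-05]), 'position': array([250.57279158, 571.97464086, 199.64310577]), 'ee_rot': array([-6.43737411e-01, -3.07455615e+00,  2.70627393e-03]), 'force': array([ 0.41970332,  0.49661097, -0.09906738]), 'wrist_torque': array([-0.04398336,  0.01268729, -0.0290323 ]), 'finger_force': 0.0, 'opening': 85.36063499471777}
scene tip_a [([239, 194], 0.68), ([324, 248], 0.58), ([284, 218], 0.54)]
scene pin_a [([253, 191], 0.76), ([296, 211], 0.7), ([336, 236], 0.54), ([164, 230], 0.33), ([355, 234], 0.21)]
scene weight [([198, 167], 0.78), ([233, 151], 0.73), ([169, 156], 0.72), ([203, 201], 0.68), ([161, 171], 0.62)]
scene pad [([201, 175], 0.81)]
scene unit_a [([356, 235], 0.89), ([270, 190], 0.88), ([298, 304], 0.61), ([312, 208], 0.6)]
top tip_a [([266, 203], 0.78), ([228, 191], 0.66), ([312, 211], 0.6)]
top pin_a [([312, 214], 0.74), ([312, 226], 0.71), ([265, 216], 0.68), ([221, 205], 0.65)]
top weight [([425, 238], 0.84), ([376, 295], 0.83), ([388, 248], 0.71), ([433, 268], 0.66), ([356, 221], 0.62)]
top pad [([390, 254], 0.96), ([215, 226], 0.36)]
top unit_a [([302, 252], 0.86), ([216, 229], 0.78), ([262, 249], 0.58), ([313, 211], 0.36)]
```

```bash
cat > h.py <<'E'
from bench import *
import numpy as np, cv2
def back(f,px,z):
    K=f["camera_matrix"];T=f["world_to_cam"];R=T[:3,:3];t=T[:3,3]
    d=R.T@np.linalg.solve(K,[px[0],px[1],1]);c=-R.T@t
    return c+d*(z-c[2])/d[2]
def proj(f,p):
    q=f["world_to_cam"]@np.append(p,1);q=f["camera_matrix"]@q[:3];return q[:2]/q[2]
E
python3 - <<'E'
from h import *
t=cv2.imread('pics/top0.png');s=cv2.imread('pics/scene0.png')
cv2.imwrite('pics/crop_t.png',cv2.resize(t[150:330,180:480],None,fx=2.6,fy=2.6,interpolation=cv2.INTER_CUBIC))
cv2.imwrite('pics/crop_s.png',cv2.resize(s[120:320,130:400],None,fx=2.9,fy=2.9,interpolation=cv2.INTER_CUBIC))
E
```

```text
(no output)
```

View pics/crop_t.png

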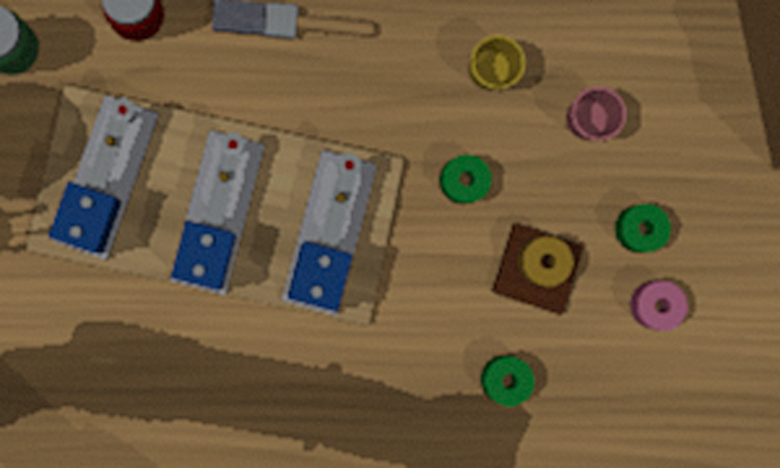

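View pics/crop_s.png

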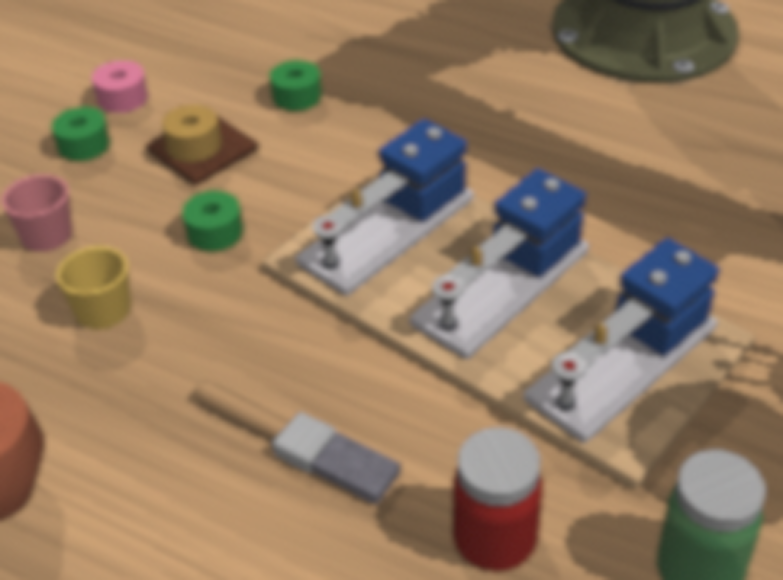

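View pics/top0.png

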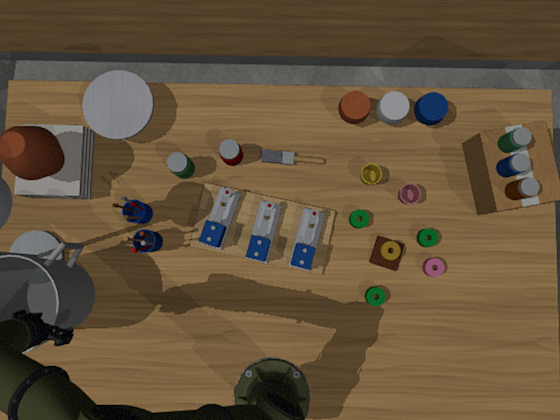

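The top crop shows the three red tip spots at about (227,192), (270,205) and (314,213). Ring-shaped candidates are brass (390,251), three green (359,219), (428,237), (376,296), and pink (434,267). Only the one at (390,251) is brass and lies on the dark pad, and the crops confirm it.

Run:
```python
from h import *
from scipy.optimize import least_squares
F={c:grab_frame(c) for c in("top","scene")}
G={"top":[(227,192),(270,205),(314,213)],"scene":[(326,246),(284,219),(243,198)]}
P={}
for c in F:
    im=F[c]["image"].astype(float);r,g,b=im[...,0],im[...,1],im[...,2]
    w=np.clip(r-1.0*np.maximum(g,b)-25,0,None)
    out=[]
    for u,v in G[c]:
        ys,xs=np.mgrid[v-6:v+7,u-6:u+7];ww=w[v-6:v+7,u-6:u+7]
        out.append(((xs*ww).sum()/ww.sum(),(ys*ww).sum()/ww.sum()))
    P[c]=out;print(c,np.round(out,1).tolist())
pts=[]
for i in range(3):
    r=least_squares(lambda p:np.r_[proj(F["top"],p)-P["top"][i],proj(F["scene"],p)-P["scene"][i]],[500,0,78.])
    pts.append(r.x);print(np.round(r.x,1),np.round(r.fun,1), np.round(back(F["top"],P["top"][i],78),1),np.round(back(F["scene"],P["scene"][i],78),1))
p=np.array(pts);d=p[0]-p[2];print("dir y",np.degrees(np.arctan2(-d[0],d[1])),np.linalg.norm(d)/2)
print('scale px/mm',proj(F["top"],[600,0,78])-proj(F["top"],[600,100,78]))
# weight: brass mask
for c,g in(("top",(390,251)),("scene",(196,165))):
    hsv=cv2.cvtColor(F[c]["image"],cv2.COLOR_RGB2HSV);print(c,hsv[g[1],g[0]-7],hsv[g[1]+4,g[0]-5])
    for q in("weight","pad"):
        for d in masks_of(c,q):
            if abs(np.array(d["rect"]).reshape(2,2).mean(0)-g).max()<9:
                ys,xs=np.nonzero(d["region"]);(a,rad)=cv2.minEnclosingCircle(np.c_[xs,ys].astype(np.float32))
                z={"weight":49,"pad":14}[q];print(c,q,d["rect"],d["conf"],a,rad,np.round(back(F[c],a,z if c=='top' else (31 if q=='weight' else 7)),1), cv2.minAreaRect(np.c_[xs,ys].astype(np.float32)))
c="top";im=F[c]["image"][240:262,378:403].min(2)
print(im[5:18,6:20])
for q in("pin_a",):
  for d in place_of("top",q): print(q,np.round(back(F["top"],d["location"],78),1),d["conf"])
  for d in place_of("scene",q): print(q,np.round(back(F["scene"],d["location"],78),1),d["conf"])
for q in("glaze_jar","red_jar","yellow_cup","brush_cup","tool_cup"):
  for d in place_of("top",q)[:2]: print(q,np.round(back(F["top"],d["location"],0)),d["conf"])
```

```text
top [[226.7, 191.7], [269.1, 205.1], [313.9, 213.0]]
scene [[325.2, 244.8], [282.7, 217.1], [240.4, 195.3]]
[632.8 149.1  80.2] [ 0.2 -0.1  0.2  0. ] [632.8 150.   78. ] [631.  148.1  78. ]
[594.4  17.1  81.8] [ 0.6 -0.3  0.6  0. ] [593.9  19.1  78. ] [591.6  14.   78. ]
[ 573.1 -120.7   85.3] [ 1.  -0.5  1.   0.1] [ 572.1 -118.3   78. ] [ 567.2 -128.    78. ]
dir y -12.470928826478161 138.19878090362718
scale px/mm [32.63603242  0.59683758]
top [ 22 186 125] [ 22 193 123]
top weight [382.4, 242.6, 400.8, 260.4] 0.68 (389.9791564941406, 250.9479217529297) 10.770564079284668 [ 461.2 -357.2   49. ] ((389.25006103515625, 250.25003051757812), (19.091880798339844, 19.798988342285156), 45.0)
scene [ 19 144 167] [ 19 138 100]
scene weight [187.8, 156.5, 206.4, 173.0] 0.63 (196.0, 165.5) 10.062405586242676 [ 462.5 -359.1   31. ] ((196.0, 165.5), (17.0, 18.0), 90.0)
scene pad [182.7, 159.4, 213.9, 183.8] 0.65 (199.0, 169.5) 18.062490463256836 [ 451.2 -359.6    7. ] ((199.83360290527344, 172.69557189941406), (19.015785217285156, 35.591495513916016), 75.37911987304688)
[[38 33 37 33 37 38 36 33
[... 211 characters left out ...]
32 20  9 19 13 12 27 39 32 34 32]
 [38 39 35 29 11  9 14 18  9 28 38 32 36 36]
 [30 40 42 38 31 13 14  2 17 31 37 33 34 36]
 [36 37 32 34 35 30 21 16 32 39 37 37 35 34]
 [27 35 39 39 34 36 32 38 38 34 29 34 31 33]
 [33 30 32 42 34 35 37 36 38 32 33 36 34 38]
 [32 33 29 39 35 37 35 38 35 35 27 40 41 32]
 [27 34 33 37 32 39 36 35 38 28 37 38 36 31]]
pin_a [ 532.8 -108.8   78. ] 0.72
pin_a [566.9  31.9  78. ] 0.7
pin_a [593.8 158.7  78. ] 0.6
pin_a [548.8  28.8  78. ] 0.82
pin_a [ 521.2 -120.3   78. ] 0.75
pin_a [598.9 166.3  78. ] 0.65
glaze_jar [721. 305.   0.] 0.92
red_jar [775. 146.   0.] 0.61
yellow_cup [ 696. -290.    0.] 0.67
brush_cup [571. 429.   0.] 0.92
tool_cup [478. 400.   0.] 0.85
```

{"api": "move_arm", "payload": {"plan": [{"travel":[-1,-0.5,-5],"rot":[0,0,0],"gripper":0},{"travel":[-6.5,-2.9,-6],"rot":[0,0,-3],"gripper":0},{"travel":[-12,-5.4,-6],"rot":[0,0,-6],"gripper":0},{"travel":[-17.4,-7.9,-6],"rot":[0,0,-9],"gripper":0},{"travel":[-22.9,-10.3,-6],"rot":[0,0,-11],"gripper":0}]}}

```text
t: 1.88
position: [420.3, 384.8, 260.8]
ee_rot: [0.344, 3.122, 0.001]
force: [0.3, 0.1, -0.5]
opening: 0.3
finger_force: 0.0
```

```bash
cat >> h.py <<'E'
from scipy.spatial.transform import Rotation as Ro
def go(x,y,z,yaw=None):
    "tool-frame travel (cm) and rot (deg about tool z) to world target; yaw = heading of tool y from world y"
    s=state();R=Ro.from_rotvec(s["ee_rot"]).as_matrix()
    d=R.T@(np.array([x,y,z])-s["position"])/10
    cur=np.degrees(np.arctan2(-R[0,1],R[1,1]))
    print("t",round(s["t"],2),"pos",s["position"].round(1),"F",s["force"].round(2),"tilt",R[:,2].round(3),"yaw",round(cur,1),"open",round(s["opening"],1),"| travel",d.round(2),"dz",None if yaw is None else round(-(yaw-cur),1))
E
python3 -c "
from h import *
go(632.8,149,200,-12.5)"
```

```text
t 1.88 pos [420.3 384.8 260.8] F [ 0.33  0.08 -0.55] tilt [ 0.001  0.    -1.   ] yaw -12.6 open 0.3 | travel [-25.87 -18.4    6.08] dz -0.1
```

{"api": "move_arm", "payload": {"plan": [{"travel":[-4.9,-3.5,0],"rot":[0,0,0],"gripper":0},{"travel":[-9.8,-7,0],"rot":[0,0,0],"gripper":0},{"travel":[-14.7,-10.5,1],"rot":[0,0,0],"gripper":0},{"travel":[-19.6,-14,3],"rot":[0,0,0],"gripper":0},{"travel":[-24.5,-17.4,6],"rot":[0,0,0],"gripper":0}]}}

```text
t: 2.5
position: [618.8, 164.6, 203.1]
ee_rot: [0.347, 3.12, 0.001]
force: [0.6, 0.8, 0.4]
opening: 0.1
finger_force: 0.0
```

{"api": "move_arm", "payload": {"plan": [{"travel":[-1.4,-1,3],"rot":[0,0,0],"gripper":0},{"travel":[-1.4,-1,5],"rot":[0,0,0],"gripper":0},{"travel":[-1.4,-1,5],"rot":[0,0,0],"gripper":0},{"travel":[-1.4,-1,5],"rot":[0,0,0],"gripper":0},{"travel":[-1.4,-1,5],"rot":[0,0,0],"gripper":0}]}}

```text
t: 3.12
position: [629.0, 154.0, 154.2]
ee_rot: [0.345, 3.121, 0.001]
force: [-0.3, -0.7, 0.3]
opening: 0.5
finger_force: 0.0
```

```bash
python3 -c "
from h import *
go(632.8,149,90,-12.5)
f=grab_frame('wrist');cv2.imwrite('pics/w1.png',f['image'][:,:,::-1])
for q in('tip_a','pin_a'):
  for d in place_of('wrist',q): print(q,np.round(d['location']),round(d['conf'],2),back(f,d['location'],78).round(1))
"
```

```text
t 3.12 pos [629.  154.  154.2] F [-0.29 -0.72  0.29] tilt [ 0.002  0.001 -1.   ] yaw -12.6 open 0.5 | travel [-0.47 -0.41  6.42] dz -0.1
tip_a [278. 207.] 0.67 [630.9 150.1  78. ]
tip_a [109. 194.] 0.62 [591.1  19.6  78. ]
pin_a [288. 158.] 0.71 [593.9 166.4  78. ]
pin_a [103. 149.] 0.63 [556.1  28.2  78. ]
```

View pics/w1.png

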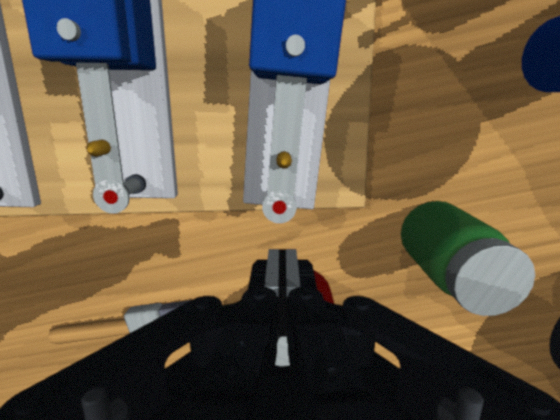

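The wrist view shows the left tip spot at (279,207), middle at (110,196), and the fingertips at (283,255). The arm may still be settling, so I'll check.

```bash
python3 -c "
from h import *
go(631.5,150,84,-12.5)
f=grab_frame('wrist')
for d in place_of('wrist','tip_a'): print(np.round(d['location']),round(d['conf'],2),back(f,d['location'],78).round(1))
go(631.5,150,84,-12.5)
"
```

```text
t 3.27 pos [628.7 153.8 153.7] F [-1.1  -0.55  0.42] tilt [ 0.001  0.    -1.   ] yaw -12.6 open 0.3 | travel [-0.35 -0.31  6.97] dz -0.1
[279. 205.] 0.73 [629.1 150.8  78. ]
[109. 198.] 0.64 [593.1  18.3  78. ]
t 3.38 pos [628.5 153.6 153.3] F [-0.1  -0.26 -0.32] tilt [ 0.001  0.    -1.   ] yaw -12.6 open 0.3 | travel [-0.36 -0.29  6.93] dz -0.1
```

{"api": "move_arm", "payload": {"plan": [{"travel":[-0.35,-0.3,3],"rot":[0,0,0],"gripper":0},{"travel":[-0.35,-0.3,5.5],"rot":[0,0,0],"gripper":0},{"travel":[-0.35,-0.3,6.8],"rot":[0,0,0],"gripper":0},{"travel":[-0.35,-0.3,6.8],"rot":[0,0,0],"gripper":0},{"travel":[-0.35,-0.3,6.8],"rot":[0,0,0],"gripper":0}]}}

```text
t: 4.0
position: [631.9, 150.0, 85.8]
ee_rot: [0.346, 3.121, 0.001]
force: [0.8, 0.0, -0.4]
opening: -0.1
finger_force: 0.0
```

```bash
python3 -c "
from h import *
f=grab_frame('wrist');im=f['image'];cv2.imwrite('pics/w2.png',cv2.resize(im[180:400,160:400],None,fx=2.5,fy=2.5)[:,:,::-1])
for d in place_of('wrist','tip_a'): print(np.round(d['location']),round(d['conf'],2),back(f,d['location'],78).round(1))
go(631.5,150,78,-12.5)
"
```

```text
[281. 230.] 0.71 [628.2 149.9  78. ]
[ 58. 217.] 0.68 [590.8  21.5  78. ]
t 4.1 pos [631.9 150.   85.9] F [-0.13 -0.12 -0.4 ] tilt [ 0.002  0.    -1.   ] yaw -12.6 open -0.2 | travel [ 0.04 -0.01  0.79] dz -0.1
```

View pics/w2.png

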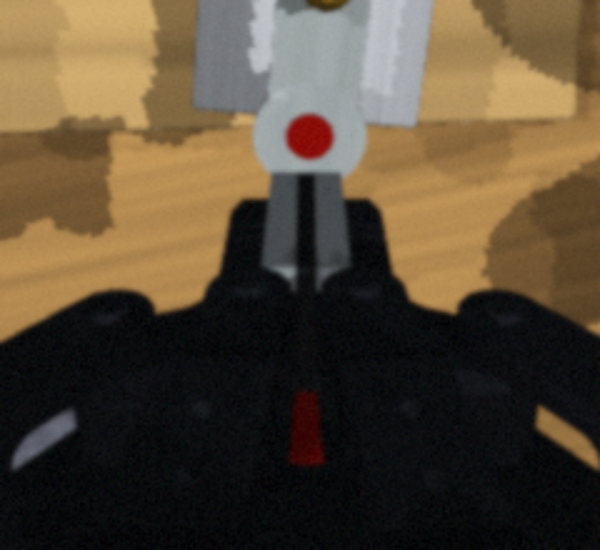

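The crop shows the spot at crop (310,136) → pixel (284,234) and the fingertips' near edge at pixel row about 249. I'll compare with the projected TCP.

```bash
python3 -c "
from h import *
f=grab_frame('wrist');im=f['image'].astype(int);s=state()
w=np.clip(im[...,0]-np.maximum(im[...,1],im[...,2])-60,0,None)[215:255,265:305]
ys,xs=np.mgrid[215:255,265:305];u=[(xs*w).sum()/w.sum(),(ys*w).sum()/w.sum()];print(u,[back(f,u,z).round(1) for z in(76.5,78)])
p=s['position'];print(p,proj(f,p),proj(f,p+[-10.7,2.4,0]))
"
```

```text
[np.float64(283.53871464575747), np.float64(234.206874824979)] [array([631.6, 150.6,  76.5]), array([631. , 150.7,  78. ])]
[631.79499703 149.90269175  85.82494123] [282.55206159 240.68965249] [282.56980832 223.10602509]
```

{"api": "move_arm", "payload": {"plan": [{"travel":[0,0,0.4],"rot":[0,0,0],"gripper":0},{"travel":[0,0,0.8],"rot":[0,0,0],"gripper":0},{"travel":[0,0,1.0],"rot":[0,0,0],"gripper":0},{"travel":[0,0,1.2],"rot":[0,0,0],"gripper":0},{"travel":[0,0,1.2],"rot":[0,0,0],"gripper":0}]}}

```text
t: 4.78
position: [631.1, 149.7, 72.6]
ee_rot: [-0.346, -3.122, 0.0]
force: [-0.7, 0.2, 0.2]
opening: 0.1
finger_force: 0.0
```

{"api": "move_arm", "payload": {"plan": [{"travel":[0,0,0.1],"rot":[0,0,0],"gripper":0},{"travel":[0,0,0.2],"rot":[0,0,0],"gripper":0},{"travel":[0,0,0.3],"rot":[0,0,0],"gripper":0},{"travel":[0,0,0.3],"rot":[0,0,0],"gripper":0},{"travel":[0,0,0.3],"rot":[0,0,0],"gripper":0}]}}

```text
t: 5.4
position: [631.2, 149.8, 69.8]
ee_rot: [0.346, 3.122, -0.0]
force: [-0.1, 0.6, -0.6]
opening: -0.3
finger_force: 0.0
```

```bash
python3 -c "
from h import *
f=grab_frame('scene');im=f['image'];cv2.imwrite('pics/s3.png',cv2.resize(im[180:300,250:400],None,fx=4,fy=4)[:,:,::-1])
go(631.3,150.6,65)
for i in range(3):grab_frame('wrist');print(state()['force'])
"
```

```text
t 5.45 pos [631.2 149.8  69.8] F [ 0.82  0.09 -0.48] tilt [ 0.  0. -1.] yaw -12.7 open -0.2 | travel [0.01 0.08 0.48] dz None
[-0.28390294  0.01128194  0.48282075]
[ 0.68672362 -0.86162632  1.24278985]
[ 0.89955301  0.33835967 -0.08558631]
```

View pics/s3.png

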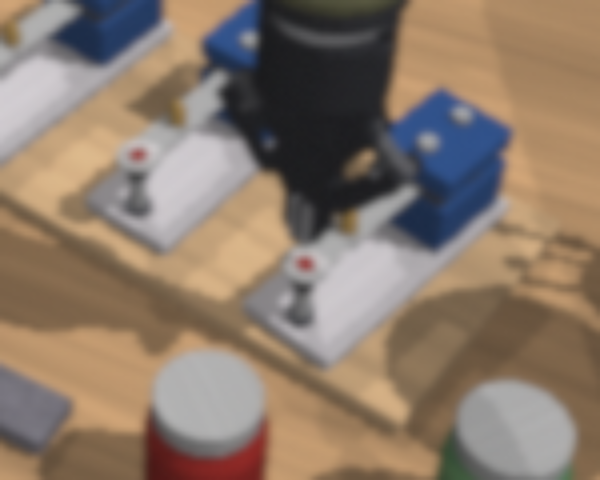

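The scene crop shows the fingertips ending at crop (303,238), with the red spot still uncovered at (305,265). So the spot isn't being pressed yet. I'll check the geometry with projections.

```bash
python3 -c "
from h import *
p=state()['position']
for c in('scene','wrist'):
  f=grab_frame(c);im=f['image'].astype(int)
  print(c,'tcp',proj(f,p).round(1),'+10z',proj(f,p+[0,0,10]).round(1),'+10x',proj(f,p+[10,0,0]).round(1),'spot78',proj(f,[631.3,150.6,78]).round(1))
  for d in place_of(c,'tip_a'):print(d['location'],d['conf'])
  if c=='wrist':
    g=im[200:300,260:310].sum(2);print(g[::3,22].tolist());cv2.imwrite('pics/w3.png',cv2.resize(f['image'][180:300,200:360],None,fx=4,fy=4)[:,:,::-1])
"
```

```text
scene tcp [325.5 247.3] +10z [325.8 244.6] +10x [323.9 250.1] spot78 [326.1 245.2]
[326.3, 250.2] 0.68
[240.2, 194.8] 0.55
[284.0, 216.0] 0.5
wrist tcp [282.7 240.9] +10z [282.8 248. ] +10x [286.4 256. ] spot78 [284.3 246.5]
[38.9, 230.6] 0.78
[490, 481, 482, 484, 484, 481, 486, 489, 508, 547, 562, 579, 445, 153, 162, 169, 125, 40, 31, 33, 16, 38, 20, 37, 34, 42, 30, 19, 11, 62, 46, 50, 43, 35]
```

View pics/w3.png

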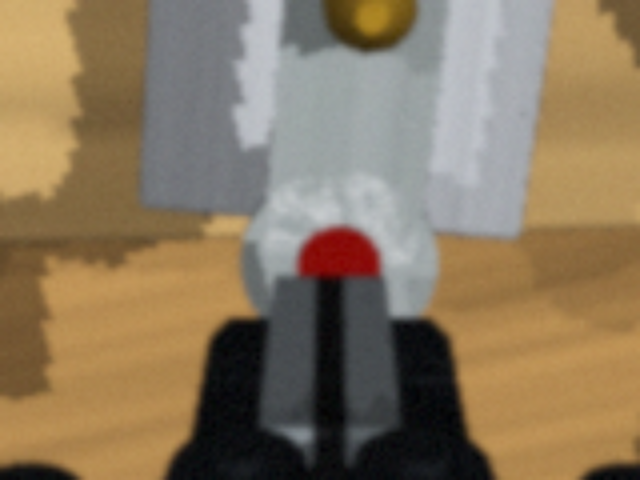

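```bash
cat >> h.py <<'E'
def spot(im,u,v,r=5):
    im=im.astype(float);w=np.clip(im[...,0]-np.maximum(im[...,1],im[...,2])-40,0,None)[v-r:v+r+1,u-r:u+r+1]
    ys,xs=np.mgrid[v-r:v+r+1,u-r:u+r+1];return ((xs*w).sum()/w.sum()).round(2),((ys*w).sum()/w.sum()).round(2)
def rep(n=6):
    F=[]
    for i in range(n):
        f=grab_frame('scene');s=state();F.append(s['force'])
    print('t',round(s['t'],2),'pos',s['position'].round(1),'F',np.mean(F,0).round(2),'+-',(np.std(F,0)/n**.5).round(2))
    return f
E
python3 -c "
from h import *
i0=cv2.imread('pics/scene0.png')[:,:,::-1]
i1=rep()['image']
for u,v in((326,246),(284,219),(241,196)): print(spot(i0,u,v),spot(i1,u,v))
"
```

```text
t 6.1 pos [631.2 149.7  69.8] F [-0.1  -0.14 -0.24] +- [0.1  0.21 0.1 ]
(np.float64(325.9), np.float64(245.48)) (np.float64(325.88), np.float64(245.45))
(np.float64(284.03), np.float64(218.29)) (np.float64(284.03), np.float64(218.3))
(np.float64(242.53), np.float64(197.31)) (np.float64(241.2), np.float64(195.9))
```

{"api": "move_arm", "payload": {"plan": [{"travel":[0,0,0.2],"rot":[0,0,0],"gripper":0},{"travel":[0,0,0.4],"rot":[0,0,0],"gripper":0},{"travel":[0,0,0.6],"rot":[0,0,0],"gripper":0},{"travel":[0,0,0.6],"rot":[0,0,0],"gripper":0},{"travel":[0,0,0.6],"rot":[0,0,0],"gripper":0}]}}

```text
t: 6.72
position: [631.2, 149.7, 63.8]
ee_rot: [0.346, 3.122, 0.0]
force: [-0.4, 0.5, 0.7]
opening: 0.1
finger_force: 0.0
```

```bash
python3 -c "
from h import *
i1=rep(3)['image']
print(spot(i1,326,246))
f=grab_frame('wrist');print(f['image'][200:280,282].astype(int).sum(1)[::2].tolist(), f['image'][200:280,275].astype(int).sum(1)[::2].tolist())
"
```

```text
t 6.88 pos [631.3 149.8  63.9] F [-0.03  0.09  0.4 ] +- [0.24 0.51 0.09]
(np.float64(325.73), np.float64(245.29))
[478, 479, 478, 478, 481, 480, 473, 477, 489, 487, 484, 470, 482, 495, 523, 557, 568, 564, 523, 506, 391, 184, 155, 163, 124, 46, 31, 29, 36, 45, 45, 37, 18, 26, 34, 44, 30, 26, 36, 41] [488, 494, 491, 491, 495, 498, 498, 492, 493, 487, 481, 493, 476, 491, 520, 555, 513, 499, 518, 491, 517, 555, 490, 297, 197, 218, 225, 225, 225, 213, 219, 226, 233, 223, 225, 230, 230, 222, 233, 226]
```

{"api": "move_arm", "payload": {"plan": [{"travel":[0,0,0.1],"rot":[0,0,0],"gripper":0},{"travel":[0,0,0.2],"rot":[0,0,0],"gripper":0},{"travel":[0,0,0.3],"rot":[0,0,0],"gripper":0},{"travel":[0,0,0.4],"rot":[0,0,0],"gripper":0},{"travel":[0,0,0.4],"rot":[0,0,0],"gripper":0}]}}

```text
t: 7.55
position: [631.1, 149.7, 59.7]
ee_rot: [-0.346, -3.122, 0.0]
force: [0.2, 0.4, 0.1]
opening: -0.0
finger_force: 0.0
```

```bash
python3 -c "
from h import *
f=rep(4);i1=f['image']
print(spot(i1,326,246),proj(f,[631,150,78])-proj(f,[631,150,68]))
cv2.imwrite('pics/s4.png',cv2.resize(i1[200:280,280:380],None,fx=6,fy=6,interpolation=cv2.INTER_CUBIC)[:,:,::-1])
"
```

```text
t 7.75 pos [631.2 149.8  59.9] F [ 0.54 -0.02  0.1 ] +- [0.21 0.21 0.31]
(np.float64(325.85), np.float64(245.45)) [ 0.28448485 -2.77555186]
```

View pics/s4.png

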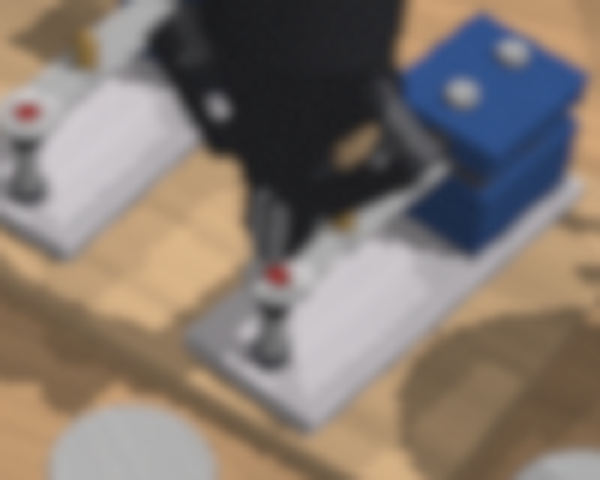

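The fingertips now end just above the spot, at about pixel (325,244). The spot hasn't moved, so contact is imminent.

{"api": "move_arm", "payload": {"plan": [{"travel":[0,0,0.1],"rot":[0,0,0],"gripper":0},{"travel":[0,0,0.2],"rot":[0,0,0],"gripper":0},{"travel":[0,0,0.3],"rot":[0,0,0],"gripper":0},{"travel":[0,0,0.4],"rot":[0,0,0],"gripper":0},{"travel":[0,0,0.4],"rot":[0,0,0],"gripper":0}]}}

```text
t: 8.38
position: [631.1, 149.7, 55.7]
ee_rot: [-0.346, -3.122, 0.0]
force: [-0.1, -0.6, 0.3]
opening: -0.1
finger_force: 0.0
```

```bash
python3 -c "
from h import *
f=rep(3);i1=f['image']
print(spot(i1,326,246))
f=grab_frame('wrist')
print([d['location'] for d in place_of('wrist','tip_a')],[d['location'] for d in place_of('wrist','pin_a')])
"
```

```text
t 8.53 pos [631.2 149.7  55.8] F [-0.14  0.07  0.17] +- [0.26 0.39 0.05]
(np.float64(326.22), np.float64(246.0))
[[281.0, 253.2], [17.0, 241.4]] [[292.1, 180.7]]
```

{"api": "move_arm", "payload": {"plan": [{"travel":[0,0,0.1],"rot":[0,0,0],"gripper":0},{"travel":[0,0,0.2],"rot":[0,0,0],"gripper":0},{"travel":[0,0,0.3],"rot":[0,0,0],"gripper":0},{"travel":[0,0,0.3],"rot":[0,0,0],"gripper":0},{"travel":[0,0,0.3],"rot":[0,0,0],"gripper":0}]}}

```text
t: 9.3
position: [631.2, 149.7, 52.8]
ee_rot: [0.346, 3.122, 0.0]
force: [0.0, -0.7, -0.7]
opening: 0.2
finger_force: 0.0
```

```bash
python3 -c "
from h import *
f=rep(4);i1=f['image']
print(spot(i1,326,246))
"
```

```text
t 9.5 pos [631.2 149.7  52.9] F [-0.15  0.1   0.19] +- [0.23 0.16 0.12]
(np.float64(nan), np.float64(nan))h.py:18: RuntimeWarning: invalid value encountered in scalar divide
  ys,xs=np.mgrid[v-r:v+r+1,u-r:u+r+1];return ((xs*w).sum()/w.sum()).round(2),((ys*w).sum()/w.sum()).round(2)
```

{"api": "move_arm", "payload": {"plan": [{"travel":[0,0,0.1],"rot":[0,0,0],"gripper":0},{"travel":[0,0,0.2],"rot":[0,0,0],"gripper":0},{"travel":[0,0,0.3],"rot":[0,0,0],"gripper":0},{"travel":[0,0,0.3],"rot":[0,0,0],"gripper":0},{"travel":[0,0,0.3],"rot":[0,0,0],"gripper":0}]}}

```text
t: 10.12
position: [631.2, 149.7, 49.8]
ee_rot: [-0.346, -3.122, 0.0]
force: [-1.0, -0.4, 0.1]
opening: 0.1
finger_force: 0.0
```

```bash
python3 -c "
from h import *
f=rep(4);i1=f['image'];cv2.imwrite('pics/s5.png',i1[:,:,::-1])
f=grab_frame('wrist');cv2.imwrite('pics/w5.png',f['image'][:,:,::-1])
a=cv2.resize(i1[205:275,290:360],(480,480),interpolation=cv2.INTER_CUBIC)
"
```

```text
t 10.32 pos [631.3 149.8  49.9] F [-0.62 -0.06  0.09] +- [0.22 0.33 0.14]
```

```bash
python3 -c "
from h import *
a=cv2.imread('pics/s5.png')[215:275,290:360];b=cv2.imread('pics/w5.png')[190:310,220:345]
cv2.imwrite('pics/c5.png',np.hstack([cv2.resize(a,(400,400),interpolation=cv2.INTER_CUBIC),cv2.resize(b,(400,400),interpolation=cv2.INTER_CUBIC)]))"
```

```text
(no output)
```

View pics/c5.png

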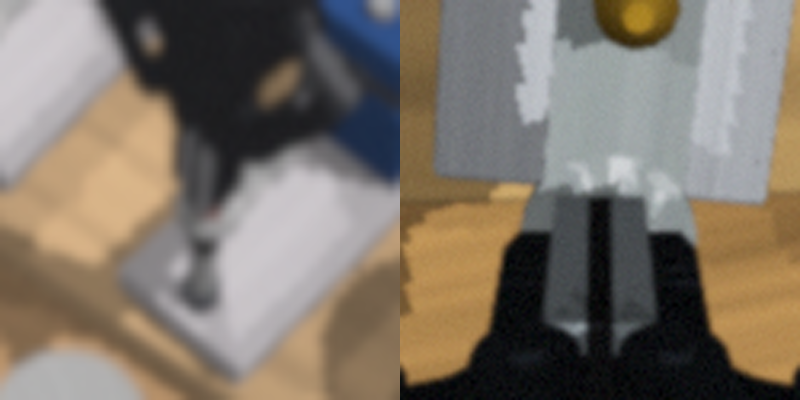

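The wrist crop shows the fingers now fully covering the spot. Fitting both views puts the fingertip ends about 30–35 mm above the reported TCP, so I expect contact near a reading of z≈43. I'll keep probing down.

{"api": "move_arm", "payload": {"plan": [{"travel":[0,0,0.1],"rot":[0,0,0],"gripper":0},{"travel":[0,0,0.2],"rot":[0,0,0],"gripper":0},{"travel":[0,0,0.3],"rot":[0,0,0],"gripper":0},{"travel":[0,0,0.4],"rot":[0,0,0],"gripper":0},{"travel":[0,0,0.4],"rot":[0,0,0],"gripper":0}]}}

```text
t: 11.0
position: [631.2, 149.7, 45.8]
ee_rot: [-0.346, -3.122, 0.0]
force: [-0.2, 0.2, 0.0]
opening: 0.0
finger_force: 0.2
```

```bash
python3 -c "
from h import *
f=rep(4)
f=grab_frame('wrist');print(f['camera_matrix'].tolist());R=f['world_to_cam'][:3,:3];print('cam',-R.T@f['world_to_cam'][:3,3],R[2]);print(state()['joint_efforts'].round(1),grip_depth if 'grip_depth' in globals() else None)
im=f['image'].astype(int);print(im[225:270:2,275].sum(1).tolist())"
```

```text
t 11.2 pos [631.2 149.7  45.9] F [-0.41 -0.09  0.01] +- [0.14 0.19 0.16]
[[321.0683135368532, 0.0, 281.95894448741836], [0.0, 321.0683135368532, 205.76957660782182], [0.0, 0.0, 1.0]]
cam [558.25074898 165.69836647 219.73503332] [ 0.28507726 -0.06437522 -0.95634031]
[  0.  -68.8  -1.3 -20.5   0.   -0.1  -0. ] -18.700000000000003
[487, 475, 480, 477, 490, 494, 490, 477, 496, 507, 480, 387, 223, 223, 224, 230, 226, 236, 220, 220, 230, 219, 229]
```

{"api": "move_arm", "payload": {"plan": [{"travel":[0,0,0.1],"rot":[0,0,0],"gripper":0},{"travel":[0,0,0.2],"rot":[0,0,0],"gripper":0},{"travel":[0,0,0.3],"rot":[0,0,0],"gripper":0},{"travel":[0,0,0.3],"rot":[0,0,0],"gripper":0},{"travel":[0,0,0.3],"rot":[0,0,0],"gripper":0}]}}

```text
t: 11.88
position: [631.2, 149.8, 42.9]
ee_rot: [0.346, 3.122, 0.0]
force: [-0.2, -0.2, 1.6]
opening: 0.0
finger_force: 0.7
```

```bash
python3 -c "
from h import *
f=rep(5)"
```

```text
t 12.12 pos [631.2 149.8  42.8] F [-0.06 -0.28  1.29] +- [0.18 0.17 0.24]
```

{"api": "move_arm", "payload": {"plan": [{"travel":[0,0,0.1],"rot":[0,0,0],"gripper":0},{"travel":[0,0,0.2],"rot":[0,0,0],"gripper":0},{"travel":[0,0,0.3],"rot":[0,0,0],"gripper":0},{"travel":[0,0,0.4],"rot":[0,0,0],"gripper":0},{"travel":[0,0,0.4],"rot":[0,0,0],"gripper":0}]}}

```text
t: 12.75
position: [631.1, 149.8, 38.8]
ee_rot: [-0.346, -3.122, 0.0]
force: [-0.8, -0.6, 2.8]
opening: 0.2
finger_force: 1.4
```

```bash
python3 -c "
from h import *
f=rep(3);print(state()['finger_force'])"
```

```text
t 12.9 pos [631.1 149.8  38.8] F [-0.98 -0.2   3.33] +- [0.16 0.32 0.28]
1.3889257237315178
```

{"api": "move_arm", "payload": {"plan": [{"travel":[0,0,0.1],"rot":[0,0,0],"gripper":0},{"travel":[0,0,0.2],"rot":[0,0,0],"gripper":0},{"travel":[0,0,0.3],"rot":[0,0,0],"gripper":0},{"travel":[0,0,0.3],"rot":[0,0,0],"gripper":0},{"travel":[0,0,0.3],"rot":[0,0,0],"gripper":0}]}}

```text
t: 13.52
position: [631.0, 149.8, 35.8]
ee_rot: [-0.346, -3.122, -0.0]
force: [-2.3, -0.1, 4.1]
opening: 0.1
finger_force: 1.9
```

{"api": "move_arm", "payload": {"plan": [{"travel":[0,0,0.05],"rot":[0,0,0],"gripper":0},{"travel":[0,0,0.1],"rot":[0,0,0],"gripper":0},{"travel":[0,0,0.1],"rot":[0,0,0],"gripper":0},{"travel":[0,0,0.1],"rot":[0,0,0],"gripper":0},{"travel":[0,0,0.1],"rot":[0,0,0],"gripper":0}]}}

```text
t: 14.15
position: [631.2, 149.7, 34.8]
ee_rot: [0.346, 3.122, 0.0]
force: [-0.8, 0.2, 5.0]
opening: -0.1
finger_force: 2.1
```

{"api": "move_arm", "payload": {"plan": [{"travel":[0,0,0.05],"rot":[0,0,0],"gripper":0},{"travel":[0,0,0.1],"rot":[0,0,0],"gripper":0},{"travel":[0,0,0.1],"rot":[0,0,0],"gripper":0},{"travel":[0,0,0.1],"rot":[0,0,0],"gripper":0},{"travel":[0,0,0.1],"rot":[0,0,0],"gripper":0}]}}

```text
t: 14.78
position: [631.2, 149.8, 34.1]
ee_rot: [0.346, 3.122, 0.0]
force: [-3.3, 0.6, 7.2]
opening: -0.2
finger_force: 3.2
```

{"api": "move_arm", "payload": {"plan": [{"travel":[0,0,0.05],"rot":[0,0,0],"gripper":0},{"travel":[0,0,0.05],"rot":[0,0,0],"gripper":0},{"travel":[0,0,0.05],"rot":[0,0,0],"gripper":0},{"travel":[0,0,0.05],"rot":[0,0,0],"gripper":0},{"travel":[0,0,0.05],"rot":[0,0,0],"gripper":0}]}}

```text
t: 15.4
position: [631.2, 149.8, 33.8]
ee_rot: [0.346, 3.122, 0.0]
force: [-4.1, 1.2, 8.4]
opening: 0.0
finger_force: 3.9
```

Left spring: about 0.46 N/mm, stop met at roughly 5 N, about 10 mm down. On to the middle one.

{"api": "move_arm", "payload": {"plan": [{"travel":[0,0,-0.8],"rot":[0,0,0],"gripper":0},{"travel":[0,0,-1.6],"rot":[0,0,0],"gripper":0},{"travel":[0.2,-2.6,-4],"rot":[0,0,0],"gripper":0},{"travel":[0.5,-8,-4],"rot":[0,0,0],"gripper":0},{"travel":[0.9,-13.6,-4],"rot":[0,0,0],"gripper":0}]}}

```text
t: 16.02
position: [592.7, 17.6, 73.8]
ee_rot: [0.345, 3.121, -0.001]
force: [0.8, -1.4, -0.4]
opening: 0.1
finger_force: 0.0
```

```bash
cat >> h.py <<'E'
def wspot():
    f=grab_frame('wrist');im=f['image'].astype(int)
    m=((im[...,0]-np.maximum(im[...,1],im[...,2]))>60).astype(np.uint8);m[258:]=0
    n,l,st,c=cv2.connectedComponentsWithStats(m)
    for i in range(1,n):
        if 30<st[i,4]<1500: print('red',st[i].tolist(),c[i].round(1),back(f,c[i],78).round(1))
    for q in('pin_a',):
      for d in place_of('wrist',q): print(q,np.round(d['location'],1),round(d['conf'],2),back(f,d['location'],78).round(1))
    return f
E
python3 -c "
from h import *
grab_frame('top');wspot();go(593,19,50)"
```

```text
red [296, 235, 20, 19, 286] [305.5 243.9] [592.5  19.2  78. ]
red [533, 248, 20, 10, 161] [543.2 253.2] [628.6 150.6  78. ]
red [59, 251, 19, 7, 101] [ 67.3 254.5] [ 568.1 -117.1   78. ]
pin_a [310.8 177.1] 0.94 [555.1  30.   78. ]
pin_a [ 53.2 193.9] 0.57 [ 532.5 -109.4   78. ]
pin_a [304.9 245.5] 0.32 [593.4  18.6  78. ]
pin_a [541.  256.6] 0.18 [630.5 149.4  78. ]
t 16.18 pos [592.   13.8  73.6] F [-0.22  0.24  0.42] tilt [-0.    -0.003 -1.   ] yaw -13.0 open 0.2 | travel [0.02 0.53 2.36] dz None
```

{"api": "move_arm", "payload": {"plan": [{"travel":[0,0.5,0.8],"rot":[0,0,0],"gripper":0},{"travel":[0,0.5,1.8],"rot":[0,0,0],"gripper":0},{"travel":[0,0.5,2.6],"rot":[0,0,0],"gripper":0},{"travel":[0,0.5,2.6],"rot":[0,0,0],"gripper":0},{"travel":[0,0.5,2.6],"rot":[0,0,0],"gripper":0}]}}

```text
t: 16.8
position: [593.8, 24.1, 47.2]
ee_rot: [-0.346, -3.122, 0.0]
force: [0.4, 0.5, 0.3]
opening: -0.1
finger_force: 0.0
```

```bash
python3 -c "
from h import *
rep(2);go(592.7,19.2,40.6)"
```

```text
t 16.9 pos [594.   23.9  47.6] F [ 0.06 -0.34  0.53] +- [0.05 0.16 0.34]
t 16.9 pos [594.   23.9  47.6] F [-0.01 -0.56  0.05] tilt [ 0. -0. -1.] yaw -12.7 open -0.2 | travel [ 0.02 -0.49  0.7 ] dz None
```

{"api": "move_arm", "payload": {"plan": [{"travel":[0,-0.25,0],"rot":[0,0,0],"gripper":0},{"travel":[0,-0.5,0],"rot":[0,0,0],"gripper":0},{"travel":[0,-0.5,0.2],"rot":[0,0,0],"gripper":0},{"travel":[0,-0.5,0.4],"rot":[0,0,0],"gripper":0},{"travel":[0,-0.5,0.7],"rot":[0,0,0],"gripper":0}]}}

```text
t: 17.52
position: [592.7, 18.8, 40.2]
ee_rot: [0.346, 3.122, -0.0]
force: [-0.0, -0.4, 1.8]
opening: 0.3
finger_force: 0.8
```

```bash
python3 -c "
from h import *
rep(4);print(state()['finger_force'])"
```

```text
t 17.73 pos [592.6  18.9  40.3] F [-0.02 -0.74  1.69] +- [0.24 0.12 0.25]
0.6674480822402984
```

{"api": "move_arm", "payload": {"plan": [{"travel":[0,0,0.1],"rot":[0,0,0],"gripper":0},{"travel":[0,0,0.2],"rot":[0,0,0],"gripper":0},{"travel":[0,0,0.3],"rot":[0,0,0],"gripper":0},{"travel":[0,0,0.4],"rot":[0,0,0],"gripper":0},{"travel":[0,0,0.4],"rot":[0,0,0],"gripper":0}]}}

```text
t: 18.35
position: [592.5, 19.0, 36.3]
ee_rot: [-0.346, -3.122, 0.0]
force: [-3.0, -1.1, 3.2]
opening: 0.1
finger_force: 1.5
```

```bash
python3 -c "
from h import *
rep(2);print(state()['finger_force'])"
```

```text
t 18.45 pos [592.5  19.   36.4] F [-1.39 -1.21  3.09] +- [0.15 0.01 0.16]
1.4222495374269783
```

{"api": "move_arm", "payload": {"plan": [{"travel":[0,0,0.05],"rot":[0,0,0],"gripper":0},{"travel":[0,0,0.1],"rot":[0,0,0],"gripper":0},{"travel":[0,0,0.15],"rot":[0,0,0],"gripper":0},{"travel":[0,0,0.15],"rot":[0,0,0],"gripper":0},{"travel":[0,0,0.15],"rot":[0,0,0],"gripper":0}]}}

```text
t: 19.08
position: [592.4, 19.0, 35.1]
ee_rot: [-0.346, -3.122, 0.0]
force: [-4.0, -0.8, 6.1]
opening: 0.5
finger_force: 3.3
```

{"api": "move_arm", "payload": {"plan": [{"travel":[0,0,0.06],"rot":[0,0,0],"gripper":0},{"travel":[0,0,0.06],"rot":[0,0,0],"gripper":0},{"travel":[0,0,0.06],"rot":[0,0,0],"gripper":0},{"travel":[0,0,0.06],"rot":[0,0,0],"gripper":0},{"travel":[0,0,0.06],"rot":[0,0,0],"gripper":0}]}}

```text
t: 19.7
position: [592.4, 19.0, 34.7]
ee_rot: [-0.346, -3.122, 0.0]
force: [-3.8, -1.2, 9.0]
opening: -0.3
finger_force: 3.9
```

Middle: about 0.36 N/mm, stop at about 3.3 N. Now the right one.

{"api": "move_arm", "payload": {"plan": [{"travel":[0,0,-0.8],"rot":[0,0,0],"gripper":0},{"travel":[0,0,-1.6],"rot":[0,0,0],"gripper":0},{"travel":[-0.2,-3.5,-4],"rot":[0,0,0],"gripper":0},{"travel":[-0.5,-9,-4],"rot":[0,0,0],"gripper":0},{"travel":[-0.8,-13.8,-4],"rot":[0,0,0],"gripper":0}]}}

```text
t: 20.32
position: [570.3, -119.0, 74.9]
ee_rot: [0.346, 3.121, -0.0]
force: [1.1, -0.6, -0.3]
opening: -0.4
finger_force: 0.0
```

```bash
python3 -c "
from h import *
[grab_frame('top') for i in range(6)];wspot();go(570,-117.5,46)"
```

```text
red [512, 221, 21, 19, 296] [522.4 230.3] [592.4  18.8  78. ]
red [269, 236, 20, 13, 215] [278.8 242.7] [ 569.7 -117.9   78. ]
pin_a [278.5 175.4] 0.9 [ 531.4 -109.5   78. ]
pin_a [539.5 158.3] 0.85 [552.5  27.8  78. ]
t 20.73 pos [ 570.6 -115.5   74.3] F [-0.05  0.72  0.38] tilt [ 0.     0.001 -1.   ] yaw -12.5 open 0.3 | travel [ 0.02 -0.21  2.83] dz None
```

{"api": "move_arm", "payload": {"plan": [{"travel":[-0.1,-0.2,1],"rot":[0,0,0],"gripper":0},{"travel":[-0.1,-0.2,2],"rot":[0,0,0],"gripper":0},{"travel":[-0.1,-0.2,2.8],"rot":[0,0,0],"gripper":0},{"travel":[-0.1,-0.2,3.0],"rot":[0,0,0],"gripper":0},{"travel":[-0.1,-0.2,3.3],"rot":[0,0,0],"gripper":0}]}}

```text
t: 21.35
position: [570.3, -119.3, 41.2]
ee_rot: [-0.346, -3.122, -0.0]
force: [-2.5, 0.7, 5.3]
opening: -0.2
finger_force: 2.3
```

```bash
python3 -c "
from h import *
rep(4);print(state()['finger_force'])"
```

```text
t 21.55 pos [ 570.4 -119.3   41.4] F [-2.74  1.51  4.44] +- [0.3  0.06 0.25]
2.0892112771980464
```

{"api": "move_arm", "payload": {"plan": [{"travel":[0,0,0.1],"rot":[0,0,0],"gripper":0},{"travel":[0,0,0.2],"rot":[0,0,0],"gripper":0},{"travel":[0,0,0.3],"rot":[0,0,0],"gripper":0},{"travel":[0,0,0.3],"rot":[0,0,0],"gripper":0},{"travel":[0,0,0.3],"rot":[0,0,0],"gripper":0}]}}

```text
t: 22.18
position: [570.5, -119.4, 38.5]
ee_rot: [-0.346, -3.122, -0.0]
force: [-3.7, 2.1, 6.9]
opening: -0.1
finger_force: 3.2
```

{"api": "move_arm", "payload": {"plan": [{"travel":[0,0,0.1],"rot":[0,0,0],"gripper":0},{"travel":[0,0,0.2],"rot":[0,0,0],"gripper":0},{"travel":[0,0,0.2],"rot":[0,0,0],"gripper":0},{"travel":[0,0,0.2],"rot":[0,0,0],"gripper":0},{"travel":[0,0,0.2],"rot":[0,0,0],"gripper":0}]}}

```text
t: 22.8
position: [570.4, -119.4, 36.6]
ee_rot: [-0.346, -3.122, -0.0]
force: [-5.2, 1.8, 8.7]
opening: 0.2
finger_force: 3.9
```

{"api": "move_arm", "payload": {"plan": [{"travel":[0,0,0.05],"rot":[0,0,0],"gripper":0},{"travel":[0,0,0.1],"rot":[0,0,0],"gripper":0},{"travel":[0,0,0.1],"rot":[0,0,0],"gripper":0},{"travel":[0,0,0.1],"rot":[0,0,0],"gripper":0},{"travel":[0,0,0.1],"rot":[0,0,0],"gripper":0}]}}

```text
t: 23.42
position: [570.3, -119.4, 35.7]
ee_rot: [-0.346, -3.122, -0.0]
force: [-5.1, 2.3, 9.1]
opening: -0.3
finger_force: 4.2
```

{"api": "move_arm", "payload": {"plan": [{"travel":[0,0,0.05],"rot":[0,0,0],"gripper":0},{"travel":[0,0,0.1],"rot":[0,0,0],"gripper":0},{"travel":[0,0,0.1],"rot":[0,0,0],"gripper":0},{"travel":[0,0,0.1],"rot":[0,0,0],"gripper":0},{"travel":[0,0,0.1],"rot":[0,0,0],"gripper":0}]}}

```text
t: 24.05
position: [570.2, -119.4, 34.8]
ee_rot: [-0.346, -3.122, 0.0]
force: [-5.1, 1.5, 9.7]
opening: 0.3
finger_force: 4.6
```

{"api": "move_arm", "payload": {"plan": [{"travel":[0,0,0.05],"rot":[0,0,0],"gripper":0},{"travel":[0,0,0.1],"rot":[0,0,0],"gripper":0},{"travel":[0,0,0.1],"rot":[0,0,0],"gripper":0},{"travel":[0,0,0.1],"rot":[0,0,0],"gripper":0},{"travel":[0,0,0.1],"rot":[0,0,0],"gripper":0}]}}

```text
t: 24.68
position: [570.1, -119.3, 33.8]
ee_rot: [-0.346, -3.122, 0.0]
force: [-6.1, 1.0, 10.0]
opening: -0.2
finger_force: 4.9
```

{"api": "move_arm", "payload": {"plan": [{"travel":[0,0,0.05],"rot":[0,0,0],"gripper":0},{"travel":[0,0,0.1],"rot":[0,0,0],"gripper":0},{"travel":[0,0,0.1],"rot":[0,0,0],"gripper":0},{"travel":[0,0,0.1],"rot":[0,0,0],"gripper":0},{"travel":[0,0,0.1],"rot":[0,0,0],"gripper":0}]}}

```text
t: 25.3
position: [570.1, -119.3, 33.2]
ee_rot: [-0.346, -3.122, 0.0]
force: [-7.2, 2.6, 14.5]
opening: 0.2
finger_force: 6.7
```

```bash
python3 -c "
from h import *
rep(4)"
```

```text
t 25.5 pos [ 570.1 -119.3   33.2] F [-6.77  2.52 15.07] +- [0.12 0.26 0.16]
```

{"api": "move_arm", "payload": {"plan": [{"travel":[0,0,-0.8],"rot":[0,0,0],"gripper":0},{"travel":[0,0,-1.8],"rot":[0,0,0],"gripper":0},{"travel":[0.2,-1.5,-5],"rot":[0,0,0],"gripper":0.5},{"travel":[1.5,-7,-7],"rot":[0,0,0],"gripper":1},{"travel":[2.8,-13,-7],"rot":[0,0,0],"gripper":1}]}}

```text
t: 26.12
position: [516.5, -241.8, 104.2]
ee_rot: [0.342, 3.118, -0.002]
force: [1.1, -0.4, -0.7]
opening: 54.3
finger_force: 0.0
```

{"api": "move_arm", "payload": {"plan": [{"travel":[1.3,-6,0],"rot":[0,0,0],"gripper":1},{"travel":[2.6,-12.0,0],"rot":[0,0,0],"gripper":1},{"travel":[2.7,-12.6,0],"rot":[0,0,0],"gripper":1},{"travel":[2.7,-12.6,0],"rot":[0,0,0],"gripper":1},{"travel":[2.7,-12.6,0],"rot":[0,0,0],"gripper":1}]}}

```text
t: 26.75
position: [462.3, -355.7, 102.3]
ee_rot: [0.342, 3.122, 0.001]
force: [0.2, -0.0, -0.1]
opening: 85.4
finger_force: 0.0
```

```bash
python3 -c "
from h import *
f=grab_frame('wrist');im=f['image']
cv2.imwrite('pics/w6.png',im[:,:,::-1])
go(461.5,-358,60,-12.5)
for d in masks_of('wrist','weight'):
    m=d['region'];c=im[m].mean(0);ys,xs=np.nonzero(m);(a,r)=cv2.minEnclosingCircle(np.c_[xs,ys].astype(np.float32))
    print(np.round(d['rect']),round(d['conf'],2),c.round(),a,r,back(f,a,49).round(1))
for d in place_of('wrist','weight'): print(np.round(d['location']),round(d['conf'],2),back(f,d['location'],14).round(1))
g=cv2.cvtColor(im,cv2.COLOR_RGB2HSV)
"
```

```text
t 26.8 pos [ 462.3 -355.6  102.3] F [ 0.45  0.61 -0.57] tilt [ 0.001  0.001 -1.   ] yaw -12.5 open 85.8 | travel [ 0.02 -0.26  4.23] dz 0.0
[253.   0. 338.  51.] 0.89 [ 13. 104.  35.] (293.5, 6.31632661819458) 43.95628356933594 [ 332.  -319.9   49. ]
[243. 169. 320. 251.] 0.86 [137. 105.  29.] (279.0, 209.01898193359375) 41.612091064453125 [ 459.1 -357.7   49. ]
[ 46. 139. 146. 222.] 0.81 [166.  83. 112.] (95.3446273803711, 178.38026428222656) 48.08068084716797 [ 407.8 -481.8   49. ]
[117. 235. 196. 302.] 0.65 [ 9. 57. 18.] (154.5, 273.5) 41.50311279296875 [ 490.  -465.5   49. ]
[368. 242. 449. 306.] 0.64 [11. 77. 25.] (406.5, 282.0) 40.966548919677734 [ 540.7 -271.7   49. ]
[294.   8.] 0.82 [ 324.2 -316.8   14. ]
[109. 174.] 0.77 [ 409.9 -491.1   14. ]
[398. 271.] 0.69 [ 550.6 -267.9   14. ]
[283. 201.] 0.61 [ 463.4 -355.5   14. ]
[164. 262.] 0.57 [ 496.5 -472.6   14. ]
```

View pics/w6.png

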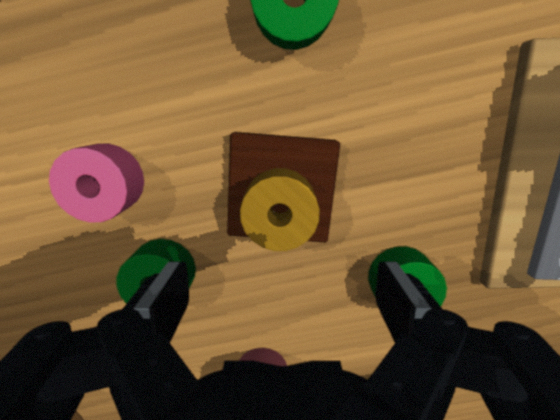

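The wrist view shows the brass ring at (280,213) on the dark pad, centred between the open fingers (165/395). The green rings at (156,272) and (407,280) and the pink one at (95,182) are clear of it. World position is about (461.8,-357.5). Lowering now.

{"api": "move_arm", "payload": {"plan": [{"travel":[0,-0.2,3],"rot":[0,0,0],"gripper":1},{"travel":[0,-0.2,6],"rot":[0,0,0],"gripper":1},{"travel":[0,-0.2,8.5],"rot":[0,0,0],"gripper":1},{"travel":[0,-0.2,10],"rot":[0,0,0],"gripper":1},{"travel":[0,-0.2,10],"rot":[0,0,0],"gripper":1}]}}

```text
t: 27.52
position: [460.4, -358.5, 1.5]
ee_rot: [-0.345, -3.121, -0.001]
force: [0.3, 0.6, 1.1]
opening: 84.9
finger_force: 0.0
```

```bash
python3 -c "
from h import *
rep(3);go(461.8,-357.5,-18,-12.5)
f=grab_frame('scene');cv2.imwrite('pics/s7.png',f['image'][:,:,::-1])
f=grab_frame('wrist');im=f['image'];h=cv2.cvtColor(im,cv2.COLOR_RGB2HSV)
m=((h[...,0]>17)&(h[...,0]<27)&(h[...,1]>170)&(h[...,2]>90)).astype(np.uint8)
n,l,st,c=cv2.connectedComponentsWithStats(m);i=1+st[1:,4].argmax();print(st[i],c[i])
print(im[215:330:5,150:420:10].sum(2).tolist()) if 0 else None"
```

```text
t 27.68 pos [ 461.3 -359.6    3.2] F [ 0.18  0.05 -0.29] +- [0.22 0.14 0.17]
t 27.68 pos [ 461.3 -359.6    3.2] F [ 0.3  -0.12 -0.27] tilt [ 0.001 -0.001 -1.   ] yaw -12.6 open 85.4 | travel [-0.    0.22  2.12] dz -0.1
[ 222  223  130  104 7760] [288.18582474 266.4439433 ]
```

{"api": "move_arm", "payload": {"plan": [{"travel":[0,0.2,0.4],"rot":[0,0,0],"gripper":1},{"travel":[0,0.2,0.8],"rot":[0,0,0],"gripper":1},{"travel":[0,0.2,1.1],"rot":[0,0,0],"gripper":1},{"travel":[0,0.2,1.4],"rot":[0,0,0],"gripper":1},{"travel":[0,0.2,1.4],"rot":[0,0,0],"gripper":1}]}}

```text
t: 28.4
position: [460.8, -357.2, -12.1]
ee_rot: [-0.346, -3.122, -0.0]
force: [-0.6, -0.9, -0.8]
opening: 85.3
finger_force: 0.0
```

```bash
python3 -c "
from h import *
rep(2);go(461.8,-357.5,-18,-12.5)"
```

```text
t 28.5 pos [ 461.  -357.3  -11.8] F [ 0.01  0.33 -0.3 ] +- [0.   0.04 0.16]
t 28.5 pos [ 461.  -357.3  -11.8] F [ 0.01  0.26 -0.08] tilt [-0.  0. -1.] yaw -12.7 open 85.3 | travel [-0.09  0.    0.62] dz -0.2
```

{"api": "move_arm", "payload": {"plan": [{"travel":[-0.1,0,0.4],"rot":[0,0,0],"gripper":1},{"travel":[-0.1,0,0.8],"rot":[0,0,0],"gripper":1},{"travel":[-0.1,0,0.8],"rot":[0,0,0],"gripper":1},{"travel":[-0.1,0,0.8],"rot":[0,0,0],"gripper":0.8},{"travel":[-0.1,0,0.8],"rot":[0,0,0],"gripper":0.75}], "force": 60}}

```text
t: 29.12
position: [462.0, -357.6, -19.7]
ee_rot: [0.346, 3.122, -0.0]
force: [0.3, -0.3, 1.0]
opening: 64.1
finger_force: 0.0
```

{"api": "move_arm", "payload": {"plan": [{"travel":[0,0,0],"rot":[0,0,0],"gripper":0.6},{"travel":[0,0,0],"rot":[0,0,0],"gripper":0.5},{"travel":[0,0,0],"rot":[0,0,0],"gripper":0.5},{"travel":[0,0,0],"rot":[0,0,0],"gripper":0.5},{"travel":[0,0,0],"rot":[0,0,0],"gripper":0.5}], "force": 60}}

```text
t: 29.75
position: [462.0, -357.7, -19.1]
ee_rot: [0.346, 3.122, -0.001]
force: [-1.9, 0.8, 5.5]
opening: 59.0
finger_force: 64.3
```

```bash
python3 -c "
from h import *
rep(2);go(461.8,-357.5,100,-12.5);s=state();print(s['finger_force'],s['wrist_torque'])"
```

```text
t 29.85 pos [ 462.1 -357.7  -19.1] F [-1.45  1.31  4.63] +- [0.04 0.13 0.22]
t 29.85 pos [ 462.1 -357.7  -19.1] F [-1.5   1.49  4.32] tilt [ 0.    -0.001 -1.   ] yaw -12.6 open 59.4 | travel [ 3.000e-02  1.000e-02 -1.191e+01] dz -0.1
64.32405609637499 [0.04411609 0.29300141 0.10758769]
```

{"api": "move_arm", "payload": {"plan": [{"travel":[0,0,-1],"rot":[0,0,0],"gripper":0.5},{"travel":[0,0,-3],"rot":[0,0,0],"gripper":0.5},{"travel":[0,0,-6],"rot":[0,0,0],"gripper":0.5},{"travel":[0,0,-9],"rot":[0,0,0],"gripper":0.5},{"travel":[0,0,-11.5],"rot":[0,0,0],"gripper":0.5}]}}

```text
t: 30.48
position: [461.2, -357.0, 95.9]
ee_rot: [-0.346, -3.121, -0.001]
force: [1.3, -0.1, -7.8]
opening: 58.7
finger_force: 66.7
```

```bash
python3 -c "
from h import *
grab_frame('top');grab_frame('top');f=grab_frame('wrist');im=f['image'];cv2.imwrite('pics/w8.png',im[:,:,::-1]);s=state()
go(531.8,-109.3,95,-12.2)
z=s['position'][2]+68
h=cv2.cvtColor(im,cv2.COLOR_RGB2HSV)
m=((h[...,0]>15)&(h[...,0]<30)&(h[...,1]>160)&(h[...,2]>70)).astype(np.uint8)
n,l,st,c=cv2.connectedComponentsWithStats(m);i=1+st[1:,4].argmax();print(st[i],c[i].round(1))
print('tcp-axis at ring top',proj(f,s['position']+[0,0,68]).round(1))
for z in(s['position'][2]+68,):
  M=(l==i).astype(np.uint8);cs,hh=cv2.findContours(M,cv2.RETR_CCOMP,cv2.CHAIN_APPROX_NONE)
  for k,cc in enumerate(cs):
    if cv2.contourArea(cc)>60:
      e=cv2.fitEllipse(cc);print('hole' if hh[0][k][3]>=0 else 'outer',cv2.contourArea(cc),np.round(e[0],1),np.round(e[1],1),back(f,e[0],z).round(1))
"
```

```text
t 30.62 pos [ 462.1 -357.7   95.8] F [-0.28  0.5  -8.3 ] tilt [ 0.001 -0.001 -1.   ] yaw -12.7 open 58.7 | travel [-1.36 25.76  0.07] dz -0.5
[  206   215   153   151 16466] [282.6 293.1]
tcp-axis at ring top [283.6 307.2]
outer 17744.5 [282.7 294.7] [149.7 153.1] [ 456.7 -356.8  163.8]
hole 1502.0 [283.  314.4] [41.  46.8] [ 465.3 -358.6  163.8]
```

{"api": "move_arm", "payload": {"plan": [{"travel":[-0.6,2.5,0],"rot":[0,0,0],"gripper":0.5},{"travel":[-2,7.5,0],"rot":[0,0,0],"gripper":0.5},{"travel":[-3.5,13,0],"rot":[0,0,0],"gripper":0.5},{"travel":[-4.9,18.5,0],"rot":[0,0,0],"gripper":0.5},{"travel":[-5.6,23,0],"rot":[0,0,0],"gripper":0.5}]}}

```text
t: 31.25
position: [566.9, -142.3, 93.2]
ee_rot: [-0.343, -3.12, -0.002]
force: [1.7, -0.9, -8.3]
opening: 58.8
finger_force: 67.0
```

{"api": "move_arm", "payload": {"plan": [{"travel":[-0.3,2,0],"rot":[0,0,0],"gripper":0.5},{"travel":[-0.3,2.8,0],"rot":[0,0,0],"gripper":0.5},{"travel":[-0.3,2.8,0],"rot":[0,0,0],"gripper":0.5},{"travel":[-0.3,2.8,0],"rot":[0,0,0],"gripper":0.5},{"travel":[-0.3,2.8,0],"rot":[0,0,0],"gripper":0.5}]}}

```text
t: 31.88
position: [575.6, -120.3, 95.2]
ee_rot: [-0.35, -3.122, 0.001]
force: [1.1, -0.1, -8.2]
opening: 58.9
finger_force: 67.1
```

```bash
cat > m.py <<'E'
from h import *
grab_frame('top');grab_frame('top');f=grab_frame('wrist');im=f['image'];s=state();p=s['position']
cv2.imwrite('pics/w9_%d.png'%(s['t']*100),im[:,:,::-1])
h=cv2.cvtColor(im,cv2.COLOR_RGB2HSV)
m=((h[...,0]>15)&(h[...,0]<30)&(h[...,1]>160)&(h[...,2]>70)).astype(np.uint8)
n,l,st,c=cv2.connectedComponentsWithStats(m)
for i in range(1,n):
    if st[i,4]>60: print(st[i],c[i].round(1))
i=1+st[1:,4].argmax();cs,hh=cv2.findContours((l==i).astype(np.uint8),cv2.RETR_CCOMP,cv2.CHAIN_APPROX_NONE)
for k,cc in enumerate(cs):
    if cv2.contourArea(cc)>800:
        e=cv2.fitEllipse(cc);print('ring',np.round(e[0],1),np.round(e[1],1),[back(f,e[0],p[2]+d).round(1) for d in(66,68)])
for d in place_of('wrist','pin_a'): print('pin',np.round(d['location'],1),round(d['conf'],2),back(f,d['location'],78).round(1))
go(531.8,-109.3,95,-12.2)
E
python3 m.py
```

```text
[521 136  26  20 249] [535.9 143.6]
[276 152  19  19 266] [285.4 160.7]
[  207   216   152   149 15476] [284.4 296. ]
[ 105  368   55   52 1561] [136.9 397.3]
ring [284.7 297.6] [141.2 155.6] [array([ 571.4, -118. ,  161.3]), array([ 570.1, -117.7,  163.3])]
ring [283.1 314.5] [42.2 47.4] [array([ 578.6, -120.3,  161.3]), array([ 577.2, -120. ,  163.3])]
pin [519.2 143.5] 0.94 [553.2  27.8  78. ]
pin [283.5 159.2] 0.79 [ 531.8 -109.3   78. ]
t 32.08 pos [ 576.  -119.2   95.3] F [ 0.45 -0.21 -7.81] tilt [ 0. -0. -1.] yaw -12.7 open 58.8 | travel [ 4.53 -0.    0.03] dz -0.5
```

{"api": "move_arm", "payload": {"plan": [{"travel":[1.5,0,0],"rot":[0,0,0],"gripper":0.5},{"travel":[3.5,0,0],"rot":[0,0,0],"gripper":0.5},{"travel":[4.7,0,0],"rot":[0,0,0],"gripper":0.5},{"travel":[4.7,0,1.5],"rot":[0,0,0],"gripper":0.5},{"travel":[4.7,0,2.4],"rot":[0,0,0],"gripper":0.5}]}}

```text
t: 32.7
position: [530.6, -108.5, 70.2]
ee_rot: [0.346, 3.122, 0.0]
force: [-0.2, 0.2, -8.0]
opening: 58.7
finger_force: 67.1
```

```bash
python3 -c "
from h import *
[grab_frame('top') for i in range(4)];f=grab_frame('wrist');cv2.imwrite('pics/w10.png',f['image'][:,:,::-1]);im=f['image'].astype(int)
h=cv2.cvtColor(f['image'],cv2.COLOR_RGB2HSV)[290:340,258:310]
print((f['image'][290:340:3,258:310:3].max(2)).tolist());print(h[::6,::6,0].tolist());go(530,-108.2,60,-12.2)"
```

```text
[[183, 184, 181, 177, 178, 178, 179, 182, 183, 178, 172, 144, 126, 176, 179, 176, 170, 171], [184, 186, 184, 181, 179, 169, 139, 126, 108, 105, 108, 113, 112, 135, 133, 119, 113, 130], [185, 181, 169, 138, 101, 72, 60, 57, 60, 61, 67, 75, 102, 111, 117, 116, 115, 111], [126, 118, 106, 70, 59, 60, 59, 58, 63, 58, 64, 56, 54, 74, 107, 116, 116, 114], [114, 108, 60, 58, 60, 61, 61, 65, 62, 63, 61, 57, 54, 54, 65, 110, 114, 116], [108, 95, 62, 59, 59, 61, 59, 64, 62, 60, 58, 58, 58, 58, 55, 73, 114, 116], [88, 90, 87, 59, 55, 61, 63, 63, 63, 60, 60, 58, 57, 57, 54, 53, 110, 119], [67, 82, 98, 73, 58, 59, 63, 59, 55, 61, 63, 57, 59, 51, 53, 52, 81, 117], [67, 64, 64, 78, 55, 61, 59, 61, 59, 61, 58, 57, 59, 58, 56, 55, 68, 111], [68, 58, 57, 63, 56, 59, 59, 62, 63, 58, 54, 61, 57, 58, 53, 53, 70, 92], [78, 58, 56, 56, 60, 59, 63, 62, 62, 59, 57, 54, 56, 57, 58, 61, 81, 94], [90, 66, 57, 58, 58, 60, 57, 58, 62, 61, 62, 62, 64, 58, 57, 59, 88, 91], [95, 84, 59, 64, 60, 58, 64, 60, 64, 60, 58, 59, 60, 59, 59, 86, 95, 93], [97, 97, 81, 64, 61, 59, 61, 61, 59, 62, 58, 59, 60, 69, 86, 97, 97, 96], [91, 95, 95, 88, 72, 68, 66, 63, 60, 63, 63, 62, 81, 96, 102, 95, 97, 92], [92, 97, 93, 97, 95, 89, 85, 70, 69, 71, 82, 96, 109, 119, 107, 98, 99, 95], [92, 94, 90, 91, 97, 94, 94, 94, 95, 99, 98, 116, 116, 118, 113, 97, 98, 99]]
[[22, 21, 22, 22, 22, 21, 21, 21, 21], [22, 21, 20, 20, 19, 20, 21, 20, 21], [20, 21, 21, 21, 22, 22, 23, 20, 20], [21, 21, 21, 21, 19, 23, 21, 21, 21], [21, 22, 20, 20, 22, 22, 20, 22, 19], [21, 20, 20, 19, 20, 21, 21, 19, 20], [21, 21, 19, 19, 20, 22, 20, 21, 21], [21, 21, 21, 19, 21, 20, 21, 21, 21], [21, 21, 21, 21, 22, 21, 20, 20, 20]]
t 32.95 pos [ 530.7 -108.5   71.1] F [ 0.35 -0.35 -8.07] tilt [ 0.  0. -1.] yaw -12.7 open 59.1 | travel [0.07 0.01 1.11] dz -0.5
```

{"api": "move_arm", "payload": {"plan": [{"travel":[0.05,0,0.3],"rot":[0,0,0],"gripper":0.5},{"travel":[0.05,0,0.6],"rot":[0,0,0],"gripper":0.5},{"travel":[0.05,0,0.9],"rot":[0,0,0],"gripper":0.5},{"travel":[0.05,0,1.2],"rot":[0,0,0],"gripper":0.5},{"travel":[0.05,0,1.2],"rot":[0,0,0],"gripper":0.5}]}}

```text
t: 33.58
position: [529.5, -108.3, 58.9]
ee_rot: [-0.346, -3.122, 0.0]
force: [0.2, -0.2, -8.8]
opening: 58.7
finger_force: 67.1
```

```bash
python3 -c "
from h import *
rep(3)"
```

```text
t 33.73 pos [ 529.8 -108.3   59.3] F [ 0.52 -0.4  -7.43] +- [0.33 0.08 0.23]
```

{"api": "move_arm", "payload": {"plan": [{"travel":[0,0,0.2],"rot":[0,0,0],"gripper":0.5},{"travel":[0,0,0.4],"rot":[0,0,0],"gripper":0.5},{"travel":[0,0,0.6],"rot":[0,0,0],"gripper":0.5},{"travel":[0,0,0.8],"rot":[0,0,0],"gripper":0.5},{"travel":[0,0,0.8],"rot":[0,0,0],"gripper":0.5}]}}

```text
t: 34.35
position: [529.6, -108.3, 51.0]
ee_rot: [-0.346, -3.122, -0.0]
force: [0.2, 0.4, -8.4]
opening: 58.9
finger_force: 67.1
```

```bash
python3 -c "
from h import *
f=rep(3);print(spot(f['image'],241,196),spot(cv2.imread('pics/s5.png')[:,:,::-1],241,196))"
```

```text
t 34.5 pos [ 529.8 -108.3   51.2] F [-0.   -0.57 -7.7 ] +- [0.17 0.11 0.08]
(np.float64(240.67), np.float64(195.23)) (np.float64(241.22), np.float64(195.88))
```

{"api": "move_arm", "payload": {"plan": [{"travel":[0,0,0.15],"rot":[0,0,0],"gripper":0.5},{"travel":[0,0,0.3],"rot":[0,0,0],"gripper":0.5},{"travel":[0,0,0.45],"rot":[0,0,0],"gripper":0.5},{"travel":[0,0,0.6],"rot":[0,0,0],"gripper":0.5},{"travel":[0,0,0.7],"rot":[0,0,0],"gripper":0.5}]}}

```text
t: 35.12
position: [529.7, -108.3, 44.1]
ee_rot: [-0.346, -3.122, 0.0]
force: [-0.0, -0.3, -8.9]
opening: 58.5
finger_force: 67.1
```

```bash
python3 -c "
from h import *
f=rep(3)"
```

```text
t 35.27 pos [ 529.7 -108.3   44.1] F [-0.01 -0.15 -8.21] +- [0.13 0.1  0.26]
```

{"api": "move_arm", "payload": {"plan": [{"travel":[0,0,0.05],"rot":[0,0,0],"gripper":0.5},{"travel":[0,0,0.1],"rot":[0,0,0],"gripper":0.5},{"travel":[0,0,0.15],"rot":[0,0,0],"gripper":0.5},{"travel":[0,0,0.2],"rot":[0,0,0],"gripper":0.5},{"travel":[0,0,0.2],"rot":[0,0,0],"gripper":0.5}]}}

```text
t: 35.9
position: [529.9, -108.4, 42.5]
ee_rot: [0.346, 3.122, -0.0]
force: [-0.5, -0.2, -1.0]
opening: 58.8
finger_force: 67.7
```

```bash
python3 -c "
from h import *
f=rep(3)"
```

```text
t 36.05 pos [ 530.  -108.4   42.5] F [-0.97 -0.18 -0.94] +- [0.17 0.13 0.12]
```

{"api": "move_arm", "payload": {"plan": [{"travel":[0,0,0.05],"rot":[0,0,0],"gripper":0.5},{"travel":[0,0,0.05],"rot":[0,0,0],"gripper":0.5},{"travel":[0,0,0.05],"rot":[0,0,0],"gripper":0.72},{"travel":[0,0,0.05],"rot":[0,0,0],"gripper":0.75},{"travel":[0,0,0.05],"rot":[0,0,0],"gripper":0.8}], "force": 20}}

```text
t: 36.67
position: [529.9, -108.3, 41.8]
ee_rot: [0.346, 3.122, -0.0]
force: [-0.9, 1.4, -0.2]
opening: 68.6
finger_force: 0.0
```

{"api": "move_arm", "payload": {"plan": [{"travel":[0,0,0.05],"rot":[0,0,0],"gripper":0.9},{"travel":[0,0,0.05],"rot":[0,0,0],"gripper":1},{"travel":[0,0,0.05],"rot":[0,0,0],"gripper":1},{"travel":[0,0,0.05],"rot":[0,0,0],"gripper":1},{"travel":[0,0,0.05],"rot":[0,0,0],"gripper":1}]}}

```text
t: 37.3
position: [529.7, -108.3, 41.2]
ee_rot: [0.346, 3.122, -0.0]
force: [-0.2, -0.6, -0.2]
opening: 85.9
finger_force: 0.0
```

```bash
cp m.py m2.py; python3 -c "
from h import *
f=rep(3);print(spot(f['image'],241,197))
cv2.imwrite('pics/s11.png',f['image'][:,:,::-1])
go(530,-108,120)"
```

```text
t 37.45 pos [ 529.7 -108.3   41.2] F [-0.29  0.13 -0.17] +- [0.17 0.21 0.32]
(np.float64(240.71), np.float64(196.71))
t 37.45 pos [ 529.7 -108.3   41.2] F [ 0.04  0.37 -0.95] tilt [ 0.  0. -1.] yaw -12.7 open 85.3 | travel [-0.02  0.03 -7.88] dz None
```

{"api": "move_arm", "payload": {"plan": [{"travel":[0,0,-0.5],"rot":[0,0,0],"gripper":1},{"travel":[0,0,-2],"rot":[0,0,0],"gripper":1},{"travel":[0,0,-5],"rot":[0,0,0],"gripper":1},{"travel":[0,0,-9],"rot":[0,0,0],"gripper":1},{"travel":[0,0,-12],"rot":[0,0,0],"gripper":1}]}}

```text
t: 38.08
position: [530.2, -108.3, 164.1]
ee_rot: [0.346, 3.12, -0.0]
force: [-0.2, 0.6, -0.4]
opening: 85.3
finger_force: 0.0
```

```bash
python3 -c "
from h import *
f=rep(4);print(spot(f['image'],241,197),spot(cv2.imread('pics/s4.png')[:,:,::-1],10,10) if 0 else '')
f=wspot();im=f['image'];h=cv2.cvtColor(im,cv2.COLOR_RGB2HSV)
m=((h[...,0]>15)&(h[...,0]<30)&(h[...,1]>160)&(h[...,2]>70)).astype(np.uint8)
n,l,st,c=cv2.connectedComponentsWithStats(m)
for i in range(1,n):
    if st[i,4]>150: print(st[i],c[i].round(1),back(f,c[i],95).round(1))
s=grab_frame('scene')
for d in find_in('scene','weight'): print(np.round(d['rect']),round(d['conf'],2))
print('expected ring centre px',proj(s,[531.5,-109,92]).round(1))"
```

```text
t 38.27 pos [ 530.  -108.4  162.3] F [ 0.68 -0.23  0.72] +- [0.18 0.21 0.24]
(np.float64(242.12), np.float64(197.97)) 
red [436, 232, 13, 12, 117] [441.6 237.5] [592.5  19.   78. ]
pin_a [281.3 200. ] 0.86 [ 529.1 -109.3   78. ]
pin_a [450.1 190.3] 0.63 [551.5  29.   78. ]
[ 243  169   79   81 4610] [282.3 210.8] [ 533.2 -109.3   95. ]
[171 330  17  31 294] [179.7 343.6] [ 636.3 -227.6   95. ]
[164. 142. 181. 159.] 0.78
[222. 138. 238. 160.] 0.72
[147. 158. 167. 175.] 0.71
[241. 175. 264. 195.] 0.64
[194. 188. 214. 208.] 0.57
expected ring centre px [252.6 185.8]
```

```bash
python3 -c "
from h import *
def sp(im):
    im=im.astype(float);w=np.clip(im[...,0]-im[...,1]*1.0-45,0,None)*((im[...,1]-im[...,2])<18);w=w[188:206,232:252];ys,xs=np.mgrid[188:206,232:252];return (xs*w).sum()/w.sum(),(ys*w).sum()/w.sum(),w.sum()
for n in('scene0','s5','s7','s11'):print(n,np.round(sp(cv2.imread(f'pics/{n}.png')[:,:,::-1]),2))
f=grab_frame('scene');print(np.round(sp(f['image']),2))
for z in(78,73,67):print(z,proj(f,[571,-117.7,z]).round(2))"
```

```text
scene0 [242.5  197.21  38.  ]
s5 [242.5  197.29  48.  ]
s7 [242.51 197.26  43.  ]
s11 [242.52 199.    21.  ]
[242.58 198.74  65.  ]
78 [242.88 197.2 ]
73 [243.   198.58]
67 [243.15 200.21]
```

The red tip has dropped about 5–6 mm, against about 11 mm to the stop, so the ring sits clear of it. Handing in.

```bash
python3 -c "
from bench import *
print(finish_job())"
```

```text
the job is handed in; nothing more can be done
None
```

I pressed all three springs to their stops from left to right (about 0.46, 0.36 and 0.85 N/mm, under 20 N throughout) and set the brass ring over the pin of the right one, the stiffest, where it bends the tip about 5–6 mm of roughly 11 mm and stays clear of its stop; the job is handed in at about 38 s of 72 s.

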